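# Lock up lino blocks in a printing bed

## Task

Set all the lino blocks that are there into the lock-up bed between its jaws, each flat on the floor with the lino up and its long side running from jaw to jaw, then crank the handwheel until the sliding jaw's red pointer is level with the red scale mark. Then pick up the mallet and, only with it, drive the brass lock pin fully down, and lay the mallet back with its head on the rubber pad. Leave the ink roller, the ink tin and the iron cup alone.

Things in the scene. Friction and masses are not known exactly. Their poses are not given: they have to be found in the camera images.
- bed: Fixed lock-up bed. Origin on the table, under its 200 mm wide (x), 15 mm thick base, y -165 to +105 mm. Jaws slide along its y: blue fixed jaw at +y (inner face y +85, top 45 mm above table), blue sliding jaw facing it, blue gearbox (64 x 60, 60 mm high) at y -120 with the handwheel on top. Rails 10 mm above the floor at x -100..-85 and 85..100 mm, full length of the jaws' way
- bed_floor (a point): point on the bed's floor, 15 mm above the table, straight above the bed's origin; axes as the bed's
- jaw (a joint): travel of the sliding jaw towards the fixed jaw, m: gap between jaws = 0.115 - travel. Red mark at 0.068 (gap 47 mm), end stop 0.074; starts at 0 to 0.010. The jaw is 168 x 36 x 30 mm, top 45 mm above the table; its self-locking screw moves it 12 mm per turn of the handwheel
- pointer (a point): tip of the red pointer on the sliding jaw (in the plane of its front face), over the +x rail; a second one like it is over the -x rail
- mark (a point): the red scale mark on the +x rail (its twin is on the -x rail): the pointer must come level with it along the bed's y; black ticks stand every 10 mm
- wheel (a joint): angle of the handwheel in rad, grows as it is turned clockwise seen from above, which drives the sliding jaw towards the fixed jaw; 0 to 38.7
- axle (a point): point on the handwheel's vertical axis, on top of the wheel (dark disc of 100 mm diameter, top 76 mm above the table)
- knob_grip (a point): red upright crank knob on the handwheel, 19 mm in diameter and 48 mm tall, spinning freely on its own pin, 40 mm from the wheel's axis; this point is on the knob's axis 27 mm above the wheel (104 mm above the table). Turning takes 2 to 3 N at the knob
- pin (a joint): how far the sprung brass lock pin has been driven down, in m: 0 = up (start), 0.014 = fully down. It resists with 7 to 9 N and stays where it is driven
- pin_top (a point): centre of the top of the brass lock pin's 22 mm head, on the middle of the sliding jaw (18 mm behind its front face, it travels with it); 69 mm above the table when up, 55 mm when fully down
- pad: square black rubber pad for the mallet, 110 x 110 x 6 mm, fixed; origin under its centre, on the table
- pad_top (a point): centre of the pad's top
- mallet_head (a point): centre of the wooden mallet's head (46 mm along the handle, 54 x 54 mm across, alike on all four sides: any side may strike or lie down). x axis: from handle to head. Mallet weighs about 220 g; lying on the pad its head centre is 33 mm above the table
- mallet_grip (a point): point on the mallet's square 22 mm handle, 44 mm behind the head's centre, 21 mm behind the head; the handle runs on to 148 mm behind the head's centre, level with the head's centre
- block1_center (a point): centre of a wood-mounted lino printing block, yellow with a leaf, 32 mm (its x) x 46 mm (its y) x 24 mm high (its z, lino face up), about 90 g; starts flat on the 3 mm thick green cutting mat. May be absent
- block2_center (a point): centre of a wood-mounted lino printing block, brown with a sun, 32 mm (its x) x 46 mm (its y) x 24 mm high (its z, lino face up), about 90 g; starts flat on the 3 mm thick green cutting mat. May be absent
- block3_center (a point): centre of a wood-mounted lino printing block, pink with chevron mountains, 32 mm (its x) x 46 mm (its y) x 24 mm high (its z, lino face up), about 90 g; starts flat on the 3 mm thick green cutting mat. May be absent
- block4_center (a point): centre of a wood-mounted lino printing block, blue with waves, 32 mm (its x) x 46 mm (its y) x 24 mm high (its z, lino face up), about 90 g; starts flat on the 3 mm thick green cutting mat. May be absent
- brayer: bystander: red ink roller, 85 mm wide, 140 mm long, 37 mm high, origin under the roller; leave alone
- ink_tin_c (a point): bystander: ink tin, 70 mm across, 60 mm high, point at half height; leave alone
- iron_cup_c (a point): bystander: dark iron cup, 68 mm across, 85 mm high, point at half height; leave alone
Not all that is in view belongs to the job. What is shaped like the part that bears block4_center but turquoise or white is not meant.

How it is judged:
By the outcome, as a careful person would: the job done as asked, in the order asked, and still so for the second after the job is handed in, with the robot touching nothing.
Of block1, block2, block3, block4 only 2 to 4 are there at a start; the rules pass over those that are not, and their reading is None.
At some moment in a run one of block1, block2, block3, block4, mallet may be knocked a few centimetres aside while the robot is not near it.
Once in a run the grip may slacken for a moment while it holds something.
It also fails if it takes over 210 s, if anything falls off the work surface, if the arm or the gripper's body presses on something with over 40 N, if the wrist force passes 120 N, or if a joint passes its speed limit or range.

## Robot

A 6-joint arm with a two-finger parallel gripper is mounted at the origin on the work surface. World frame = base frame: x ahead of the robot, y to its left, z up, the work surface at z = 0. Lengths are in mm, angles in rad, forces in N, time in s.
With the tool pointing down it reaches from about 300 to 775 mm from the base axis. Payload 14.6 kg.
Tool frame: the origin (TCP) lies midway between the tips of the shut fingers; the grasp point (between the pads) lies 19 mm behind it; y points along the fingers, z is the direction in which the jaws open and shut, and the axes are right-handed (so a half turn about y gives the same grasp; the last joint's range is limited). The gripper opens to 94 mm and grips with 3 to 60 N. Pads are 16 mm wide; open, the fingers measure 119 mm over their backs; the gripper's body (75 mm by 177 mm) begins 78 mm behind the grasp point.
Start: joints at [1.058, 0.3, 1.521, -0, 1.321, -0.067], TCP at [237.145, 496.237, 205.446] pointing down, gripper open.
Joint ranges: [-3.03, 3.03], [-0.79, 2.21], [0.23, 2.52], [-1.04, 4.18], [0, 3.07], [-2.55, 2.55]. Speed limits (rad/s): [2.22, 2.22, 2.57, 3.14, 3.14, 3.14].

## Interface

Orientations are given as [roll, pitch, yaw] about the fixed x, y, z axes, in that order (R = Rz(yaw) Ry(pitch) Rx(roll)).
In Python, from cell import manip gives the robot as it stands.
- The arm moves only by the tool play_rows, never from a script. Its argument "series" is a list of rows, each a list of 3 entries, a list of its own where there are three numbers: the shift along the tool's x, y, z in m, then the turn about the tool's y in rad, then the closure, from 0 (fully open) to 1 (shut). In form: [[[dx, dy, dz], twist, grip], ...]. A call has 1 to 20 rows; each row is the pose to reach, as a shift and turn from the pose measured when the call began, along the tool's axes at that moment; what a row does not reach only later rows make up. A row lasts 1/10 s, in which the tool goes at most 50 mm and 8.59 degrees, less where a joint would pass 70% of its speed; a pose out of reach is approached as far as the arm can. A call with a gripper value outside its range is refused whole. The fingers move at their own pace and stop on an object; "squeeze" is the grip in N (left out, the last holds). Time passes only in rows, so rows that repeat a pose let the fingers close. It gives the time, the measured TCP pose, the force and the opening at its end, in the units of the state.
- manip.read_state(): the state, without advancing time (a new reading comes with each control period).
- manip.camera(name): name is "side" or "top" or "wrist"; returns the picture (384x512x3 uint8, red, green, blue); there is no depth.
- manip.camera_params(name): a dict with "K" (3x3 intrinsics, pixels), "rvec" (rotation vector, rad) and "tvec" (3), from world to camera coordinates, as OpenCV has them. Camera axes: x right, y down, z forward; pixel columns grow to the right and rows downward; lengths in mm; the calibration is good to about 2 mm. A picture is of the moment at which its call begins: read the wrist's pose just before it. camera_params takes no time and is no camera call; for the wrist camera it gives the pose at the moment of the call.
- manip.sign_off(): hands the job in, once; it reports no verdict.
The state is a dict: "clock": time; "joints": joint angles; "qd": joint speeds; "effort": joint torques, N m; "eef_pos": TCP position; "eef_rot": TCP orientation; "wrist_force": force on the tool from outside, world axes, zero at the start; "moment": the same for the moment, N m; "finger_gap": finger opening in mm.
Only numpy, scipy, OpenCV 4.12 (cv2) and the standard library are available. Lean on these libraries where they do the work, as an engineer would, in place of code of your own. Each camera call takes 0.05 s, during which the arm holds its last target. There are 200 camera calls.

## Working session

There is one attempt and no reset: what is moved stays moved. The work goes in short steps, Python scripts to look and compute and a tool call to move; the robot and the scene stay as the last step left them, time stands still between calls to the robot, and variables do not carry over. Pictures are saved under pics/ and viewed, about 12 in all and at most 16, crops included, and the job is handed in when it is done.

Besides the shell and the picture viewer there is one more tool, called by a JSON object that holds its "method" and its "body", one argument or row to a line. play_rows: Moves the arm, as the interface text tells. Its arguments: {"type":"object","properties":{"series":{"type":"array","items":{"type":"array"}},"squeeze":{"type":"number"}},"required":["series"]}

```bash
mkdir -p pics; ls; cat > h.py <<'E'
import numpy as np, cv2
from cell import manip
from scipy.spatial.transform import Rotation as Rn
def snap(name,fn,crop=None,scale=1):
    P=manip.camera_params(name); im=manip.camera(name)
    np.savez('pics/'+fn+'.npz',im=im,**{k:np.array(P[k],float) for k in('K','rvec','tvec')})
    show(fn,fn,crop,scale)
def show(src,fn,crop=None,scale=1):
    im=np.load('pics/'+src+'.npz')['im']
    if crop: im=im[crop[1]:crop[3],crop[0]:crop[2]]
    im=cv2.resize(im,None,fx=scale,fy=scale,interpolation=cv2.INTER_CUBIC)
    cv2.imwrite('pics/'+fn+'.png',im[:,:,::-1])
def px2w(fn,px,z):
    d=np.load('pics/'+fn+'.npz'); R=cv2.Rodrigues(d['rvec'])[0]
    C=-R.T@d['tvec'].ravel(); r=R.T@np.linalg.inv(d['K'])@np.array([px[0],px[1],1.])
    return C+r*(z-C[2])/r[2]
def w2px(fn,p):
    d=np.load('pics/'+fn+'.npz')
    return cv2.projectPoints(np.array(p,float).reshape(-1,3),d['rvec'],d['tvec'],d['K'],None)[0].reshape(-1,2)
def tool():
    s=manip.read_state(); return np.array(s['eef_pos']),Rn.from_euler('xyz',s['eef_rot']).as_matrix(),s
def plan(target,zdir_deg=None):
    "tool-frame shift (m) to bring TCP to target; twist to bring tool z axis to world azimuth (mod 180)"
    p,R,s=tool(); d=R.T@(np.array(target)-p)/1000
    out=[d.round(4).tolist()]
    if zdir_deg is not None:
        a=np.radians(zdir_deg); v=R.T@np.array([np.cos(a),np.sin(a),0]); t=np.arctan2(v[0],v[2])
        t=(t+np.pi/2)%np.pi-np.pi/2; out.append(round(t,3))
    return out
E
python3 - <<'E'
from h import *
p,R,s=tool(); print(s); print(R.round(3))
snap('top','top0',scale=1.5)
snap('side','side0',scale=1.5)
for n in('top','side','wrist'):
    P=manip.camera_params(n); r=cv2.Rodrigues(np.array(P['rvec'],float))[0]; print(n,np.array(P['K']).round(0).tolist(),(-r.T@np.array(P['tvec']).ravel()).round(0)); print(r.round(2).tolist())
E
```

```text
pics
{'clock': 0.0, 'joints': array([ 1.05842149e+00,  3.00443941e-01,  1.52156379e+00, -4.03991612e-05,
        1.32066094e+00, -6.65856648e-02]), 'qd': array([-0.0001992 , -0.00018386,  0.00038235,  0.00023628, -0.00015901,
       -0.00017233]), 'effort': array([-6.82672344e-04, -5.31815636e+01, -3.52731371e+01,  7.06981332e-02,
        2.45117967e-02, -6.34470712e-05]), 'eef_pos': array([237.02796381, 496.03188062, 204.90853208]), 'eef_rot': array([-1.57187257e+00,  3.25501045e-05, -4.45779166e-01]), 'wrist_force': array([-0.1810029 ,  0.34116214,  0.12992591]), 'moment': array([-0.0889597 , -0.01794121,  0.00825733]), 'finger_gap': 94.00728378357726}
[[ 0.902 -0.     0.431]
 [-0.431 -0.001  0.902]
 [-0.    -1.    -0.001]]
top [[354.0, 0.0, 254.0], [0.0, 354.0, 195.0], [0.0, 0.0, 1.0]] [ 359.   -0. 1060.]
[[-0.01, -1.0, 0.03], [-0.99, 0.01, -0.16], [0.16, -0.03, -0.99]]
side [[362.0, 0.0, 246.0], [0.0, 362.0, 192.0], [0.0, 0.0, 1.0]] [402. 685. 610.]
[[-0.98, -0.2, -0.0], [-0.11, 0.57, -0.82], [0.16, -0.8, -0.58]]
wrist [[277.0, 0.0, 254.0], [0.0, 277.0, 190.0], [0.0, 0.0, 1.0]] [166. 529. 385.]
[[0.43, 0.9, -0.0], [0.87, -0.42, 0.27], [0.24, -0.12, -0.96]]
```

View pics/top0.png

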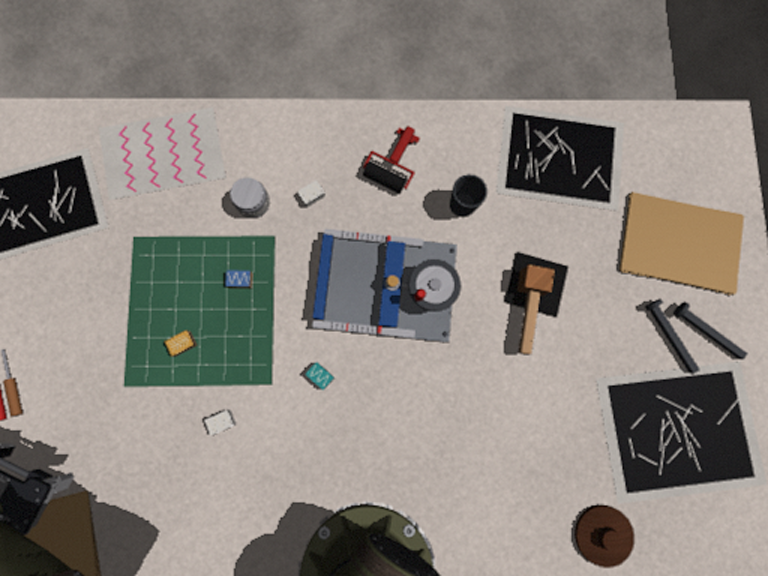

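View pics/side0.png

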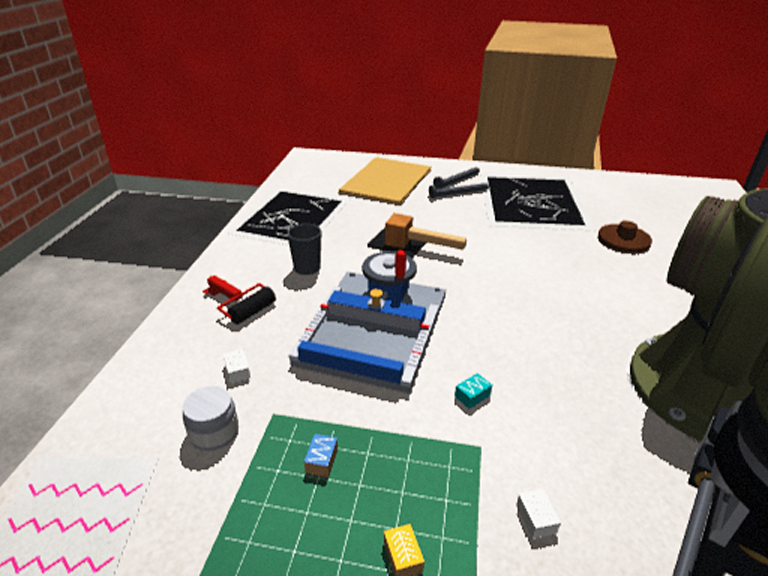

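Top view: yellow leaf block at (179,343) and blue waves block at (239,279) are both on the mat, so block1 and block4 are the two present. Lookalikes to ignore are the turquoise one at (318,376) and the white ones at (311,193) and (219,422). The bed is at about (380,287) with the knob at (420,295), and the mallet head is at (540,279) on the pad. Next I'll measure these.

```bash
cat >> h.py <<'E'
def blob(fn,lo,hi,box,z):
    "centre & long-axis azimuth of the colour blob (HSV), on plane z"
    im=np.load('pics/'+fn+'.npz')['im']; hsv=cv2.cvtColor(im,cv2.COLOR_RGB2HSV); m=cv2.inRange(hsv,lo,hi)
    k=np.zeros_like(m); k[box[1]:box[3],box[0]:box[2]]=1; m*=k
    m=cv2.morphologyEx(m,cv2.MORPH_CLOSE,np.ones((5,5)))
    c=max(cv2.findContours(m,0,2)[0],key=cv2.contourArea)
    q=np.array([px2w(fn,p,z)[:2] for p in c[:,0,:]],np.float32)
    (cx,cy),(w,h),a=cv2.minAreaRect(q)
    if w<h: a+=90; w,h=h,w
    return [round(float(v),1) for v in (cx,cy,w,h,(a+90)%180-90)]
E
python3 - <<'E'
from h import *
f='top0'
print('yel',blob(f,(15,120,90),(35,255,255),(80,200,160,260),27))
print('blu',blob(f,(100,80,80),(125,255,255),(140,170,175,200),27))
print('fixedjaw',blob(f,(100,100,50),(125,255,255),(205,150,225,220),45))
print('slidjaw',blob(f,(100,100,50),(125,255,255),(245,150,272,225),45))
print('malhead',px2w(f,(540/1.5,279/1.5),60))
print('hand end',px2w(f,(527/1.5,352/1.5),44))
print('axle',px2w(f,(437/1.5,285/1.5),76),'knob',px2w(f,(421/1.5,294/1.5),124),'pin',px2w(f,(393/1.5,283/1.5),69))
print('bed corners', [px2w(f,(x/1.5,y/1.5),15)[:2].round(0).tolist() for x,y in((458,243),(449,342))])
print('pad',[px2w(f,(x/1.5,y/1.5),6)[:2].round(0).tolist() for x,y in((517,252),(567,264),(558,316),(504,303))])
show('top0','crop0',(200,140,390,250),4)
E
```

```text
yel [432.9, 354.7, 47.5, 33.6, -61.1]
blu [559.2, 247.7, 46.2, 30.0, 89.6]
fixedjaw [558.3, 79.0, 166.8, 20.4, -6.6]
slidjaw [542.7, -55.1, 166.8, 36.9, -6.3]
malhead [ 545.94546423 -342.11243791   60.        ]
hand end [ 406.42200407 -313.59547888   44.        ]
axle [ 532.72859021 -139.31857989   76.        ] knob [ 508.0744511  -103.29788555  124.        ] pin [538.41404311 -56.53421822  69.        ]
bed corners [[630.0, -193.0], [429.0, -168.0]]
pad [[613.0, -316.0], [587.0, -418.0], [480.0, -393.0], [507.0, -284.0]]
```

View pics/crop0.png

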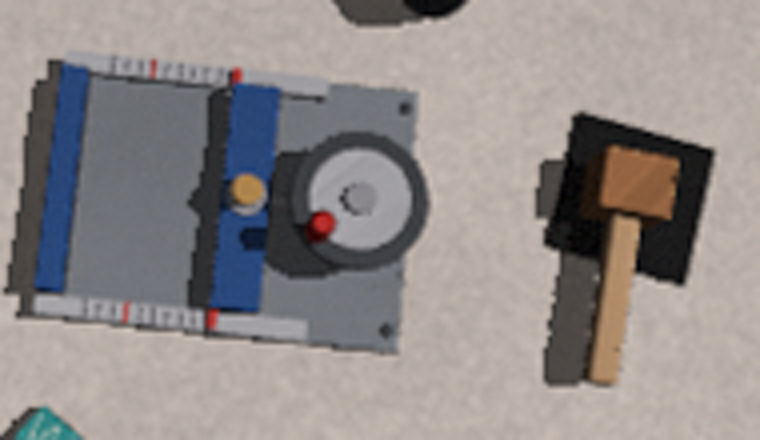

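```bash
python3 - <<'E'
from h import *
print(plan((433,354.7,110),29))
E
```

```text
[[0.2378, 0.095, -0.0429], np.float64(0.619)]
```

{"method": "play_rows", "body": {
  "series": [
    [[0.238,0.095,-0.043],0.619,0],
    [[0.238,0.095,-0.043],0.619,0],
    [[0.238,0.095,-0.043],0.619,0],
    [[0.238,0.095,-0.043],0.619,0],
    [[0.238,0.095,-0.043],0.619,0],
    [[0.238,0.095,-0.043],0.619,0],
    [[0.238,0.095,-0.043],0.619,0],
    [[0.238,0.095,-0.043],0.619,0],
    [[0.238,0.095,-0.043],0.619,0]
  ],
  "squeeze": 25
}}

```text
clock: 1.0
eef_pos: [432.4, 355.7, 110.7]
eef_rot: [-1.571, -0.0, -1.063]
wrist_force: [0.1, -1.4, -0.1]
finger_gap: 94.1
```

```bash
python3 - <<'E'
from h import *
p,R,s=tool(); print(p,R.round(3).tolist(),s['clock'])
snap('wrist','w1')
b=blob('w1',(15,120,60),(35,255,255),(0,0,512,384),27); print(b)
print(plan((b[0],b[1],7),b[4]+90))
E
```

```text
[432.36078896 355.67823781 110.69157124] [[0.486, 0.0, 0.874], [-0.874, -0.0, 0.486], [0.0, -1.0, 0.0]] 1.0
[431.6, 357.0, 46.2, 31.5, -61.7]
[[-0.0016, 0.1037, -0.0001], np.float64(0.014)]
```

View pics/w1.png

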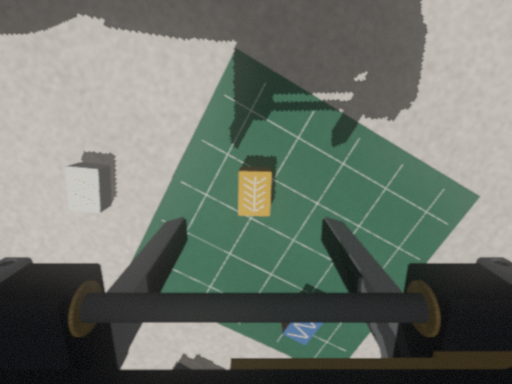

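The wrist view shows the yellow leaf block at (255,193) between the fingers. It measures 46x31.5 mm, so the position is confirmed and I can grasp it.

{"method": "play_rows", "body": {
  "series": [
    [[-0.0015,0.05,0],0.014,0.2],
    [[-0.0015,0.09,0],0.014,0.3],
    [[-0.0015,0.104,0],0.014,0.4],
    [[-0.0015,0.104,0],0.014,0.4],
    [[-0.0015,0.104,0],0.014,1],
    [[-0.0015,0.104,0],0.014,1],
    [[-0.0015,0.104,0],0.014,1],
    [[-0.0015,0.104,0],0.014,1],
    [[-0.0015,0.104,0],0.014,1],
    [[-0.0015,0.08,0],0.014,1],
    [[-0.0015,0.04,0],0.014,1],
    [[-0.0015,0.0,0],0.014,1],
    [[-0.0015,-0.04,0],0.014,1],
    [[-0.0015,-0.04,0],0.014,1]
  ],
  "squeeze": 25
}}

```text
clock: 2.45
eef_pos: [433.3, 358.2, 156.1]
eef_rot: [-1.562, 0.001, -1.077]
wrist_force: [0.3, 0.5, -0.8]
finger_gap: 31.9
```

```bash
cat >> h.py <<'E'
B0=np.array([547.6,-15.4]); th=np.radians(-6.5)
bx=np.array([np.cos(th),np.sin(th)]); by=np.array([-np.sin(th),np.cos(th)])
def bed(x,y,z): return np.r_[B0+x*bx+y*by,z]
def inbed(p): d=np.array(p[:2])-B0; return np.array([d@bx,d@by]).round(1)
E
python3 - <<'E'
from h import *
p,R,s=tool(); print(p,s['finger_gap'],s['joints'])
print(plan(bed(-35,56,160),-6.5))
E
```

```text
[433.34275487 358.16006056 156.13121146] 31.912220833084078 [ 6.25708055e-01  3.65810105e-01  1.55181181e+00 -3.55822191e-04
  1.21540257e+00  1.31952221e-01]
[[0.3171, -0.0047, -0.0732], np.float64(0.607)]
```

{"method": "play_rows", "body": {
  "series": [
    [[0.317,-0.004,-0.073],0.607,1],
    [[0.317,-0.004,-0.073],0.607,1],
    [[0.317,-0.004,-0.073],0.607,1],
    [[0.317,-0.004,-0.073],0.607,1],
    [[0.317,-0.004,-0.073],0.607,1],
    [[0.317,-0.004,-0.073],0.607,1],
    [[0.317,-0.004,-0.073],0.607,1],
    [[0.317,-0.004,-0.073],0.607,1],
    [[0.317,-0.004,-0.073],0.607,1],
    [[0.317,-0.004,-0.073],0.607,1],
    [[0.317,-0.004,-0.073],0.607,1]
  ]
}}

```text
clock: 3.55
eef_pos: [519.0, 45.5, 159.1]
eef_rot: [-1.565, 0.006, -1.682]
wrist_force: [-0.1, 0.4, -1.4]
finger_gap: 31.6
```

```bash
python3 - <<'E'
from h import *
p,R,s=tool(); print(p,s['finger_gap'],s['clock'],np.degrees(np.arctan2(R[1,2],R[0,2])))
snap('wrist','w2')
for z in(45,): print(blob('w2',(100,100,40),(125,255,255),(0,0,512,384),z))
print(plan(bed(-35,56,20),-6.5))
E
```

```text
[519.02603082  45.50943993 159.08479894] 31.63356511727839 3.55 -6.393188267280511
[557.1, 81.2, 164.4, 20.1, -6.4]
[[0.002, 0.1392, -0.0007], np.float64(0.002)]
```

View pics/w2.png

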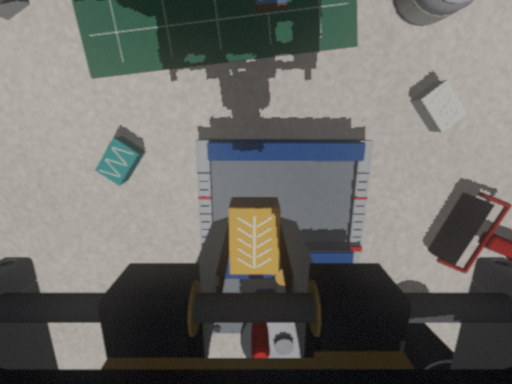

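The wrist view shows the yellow block held square at (254,240), with the fixed jaw at (286,152) matching the bed pose to about 2 mm. I'll lower it now.

{"method": "play_rows", "body": {
  "series": [
    [[0.002,0.05,0],0.002,1],
    [[0.002,0.09,0],0.002,1],
    [[0.002,0.12,0],0.002,1],
    [[0.002,0.132,0],0.002,1],
    [[0.002,0.138,0],0.002,1],
    [[0.002,0.14,0],0.002,1],
    [[0.002,0.14,0],0.002,1],
    [[0.002,0.14,0],0.002,0.5],
    [[0.002,0.14,0],0.002,0.5],
    [[0.002,0.14,0],0.002,0.5],
    [[0.002,0.11,0],0.002,0.5],
    [[0.002,0.07,0],0.002,0.5],
    [[0.002,0.03,0],0.002,0.5],
    [[0.002,0.0,0],0.002,0.2],
    [[0.002,0.0,0],0.002,0]
  ]
}}

```text
clock: 5.1
eef_pos: [520.6, 43.5, 163.6]
eef_rot: [-1.557, 0.006, -1.684]
wrist_force: [0.3, -0.7, -1.0]
finger_gap: 59.6
```

```bash
python3 - <<'E'
from h import *
p,R,s=tool(); print(p,s['finger_gap'],s['clock'],s['wrist_force'])
print(plan((559.2,247.7,120),0))
E
```

```text
[520.55831925  43.45834282 163.56671295] 59.61313275829229 5.1 [ 0.29457941 -0.65939542 -1.03350025]
[[-0.207, 0.0451, 0.0147], np.float64(-0.113)]
```

{"method": "play_rows", "body": {
  "series": [
    [[-0.1,0.0,0.007],-0.113,0],
    [[-0.207,0.045,0.0147],-0.113,0],
    [[-0.207,0.045,0.0147],-0.113,0],
    [[-0.207,0.045,0.0147],-0.113,0],
    [[-0.207,0.045,0.0147],-0.113,0],
    [[-0.207,0.045,0.0147],-0.113,0],
    [[-0.207,0.045,0.0147],-0.113,0],
    [[-0.207,0.045,0.0147],-0.113,0]
  ]
}}

```text
clock: 5.9
eef_pos: [559.5, 246.2, 120.6]
eef_rot: [-1.556, 0.005, -1.573]
wrist_force: [0.5, -0.1, -0.5]
finger_gap: 94.3
```

```bash
python3 - <<'E'
from h import *
p,R,s=tool(); print(p,s['finger_gap'],s['clock'])
snap('wrist','w3')
b=blob('w3',(100,80,50),(125,255,255),(120,100,400,280),27); print(b)
print(plan((b[0],b[1],7),b[4]+90))
E
```

```text
[559.47369101 246.22094453 120.63252757] 94.30709247155072 5.9
[557.3, 248.2, 45.8, 30.9, 88.9]
[[-0.0013, 0.1137, -0.004], np.float64(0.017)]
```

{"method": "play_rows", "body": {
  "series": [
    [[-0.0013,0.05,-0.003],0.017,0.2],
    [[-0.0013,0.09,-0.004],0.017,0.3],
    [[-0.0013,0.113,-0.004],0.017,0.4],
    [[-0.0013,0.113,-0.004],0.017,0.4],
    [[-0.0013,0.113,-0.004],0.017,1],
    [[-0.0013,0.113,-0.004],0.017,1],
    [[-0.0013,0.113,-0.004],0.017,1],
    [[-0.0013,0.113,-0.004],0.017,1],
    [[-0.0013,0.113,-0.004],0.017,1],
    [[-0.0013,0.08,-0.004],0.017,1],
    [[-0.0013,0.04,-0.004],0.017,1],
    [[-0.0013,0.0,-0.004],0.017,1],
    [[-0.0013,-0.04,-0.004],0.017,1],
    [[-0.0013,-0.04,-0.004],0.017,1],
    [[-0.0013,-0.04,-0.004],0.017,1],
    [[-0.0013,-0.04,-0.004],0.017,1]
  ]
}}

```text
clock: 7.55
eef_pos: [554.3, 247.2, 159.1]
eef_rot: [-1.558, 0.004, -1.59]
wrist_force: [-0.5, -0.7, -0.0]
finger_gap: 32.0
```

```bash
sed -i 's/B0=np.array.*; th/B0=np.array([547.1,-14.5]); th/' h.py; python3 - <<'E'
from h import *
p,R,s=tool(); print(p,s['finger_gap'],s['eef_rot'])
print(plan(bed(35,55,160),-6.5))
E
```

```text
[554.33695606 247.15716063 159.10714141] 31.99712856540111 [-1.55815736  0.00445755 -1.58999305]
[[0.2103, -0.0014, 0.0378], np.float64(0.094)]
```

{"method": "play_rows", "body": {
  "series": [
    [[0.1,-0.002,0.02],0.094,1],
    [[0.21,-0.002,0.038],0.094,1],
    [[0.21,-0.002,0.038],0.094,1],
    [[0.21,-0.002,0.038],0.094,1],
    [[0.21,-0.002,0.038],0.094,1],
    [[0.21,-0.002,0.038],0.094,1],
    [[0.21,-0.002,0.038],0.094,1],
    [[0.21,-0.002,0.038],0.094,1],
    [[0.21,-0.002,0.038],0.094,1]
  ]
}}

```text
clock: 8.45
eef_pos: [588.1, 37.9, 160.5]
eef_rot: [-1.559, 0.006, -1.682]
wrist_force: [-0.0, 0.1, -1.4]
finger_gap: 31.8
```

```bash
python3 - <<'E'
from h import *
p,R,s=tool(); print(p,s['finger_gap'],s['clock'],s['eef_rot'])
print(plan(bed(35,55,19.5),-6.5))
snap('wrist','w4')
b=blob('w4',(15,120,60),(35,255,255),(0,0,256,384),39); print(b, inbed(b))
E
```

```text
[588.09129516  37.86007076 160.47109309] 31.75038513382157 8.45 [-1.55894161  0.00567885 -1.68217431]
[[0.0025, 0.141, -0.0015], np.float64(0.002)]
[520.5, 43.7, 45.3, 31.1, 83.1] [-33.   54.8]
```

View pics/w4.png

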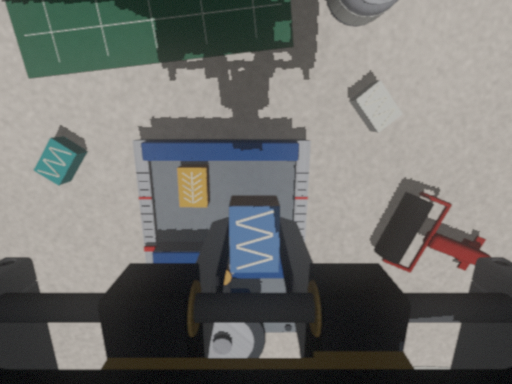

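The yellow block sits square in the bed at (193,187). The blue block is held square at (255,241) over the right half, so I'll lower it.

{"method": "play_rows", "body": {
  "series": [
    [[0.002,0.05,-0.001],0.002,1],
    [[0.002,0.09,-0.001],0.002,1],
    [[0.002,0.12,-0.001],0.002,1],
    [[0.002,0.132,-0.001],0.002,1],
    [[0.002,0.139,-0.001],0.002,1],
    [[0.002,0.141,-0.001],0.002,1],
    [[0.002,0.141,-0.001],0.002,1],
    [[0.002,0.141,-0.001],0.002,0.5],
    [[0.002,0.141,-0.001],0.002,0.5],
    [[0.002,0.141,-0.001],0.002,0.5],
    [[0.002,0.11,0],0.002,0.5],
    [[0.002,0.07,0],0.002,0.5],
    [[0.002,0.03,0],0.002,0.5],
    [[0.002,0.0,0],0.002,0.5],
    [[0.002,0.0,0],0.002,0.5],
    [[0.002,0.0,0],0.002,0.5]
  ]
}}

```text
clock: 10.1
eef_pos: [587.9, 35.6, 160.7]
eef_rot: [-1.558, 0.006, -1.684]
wrist_force: [0.6, -1.0, -0.6]
finger_gap: 46.7
```

```bash
python3 - <<'E'
from h import *
p,R,s=tool(); print(p,s['finger_gap'],s['clock'],s['eef_rot'])
ax=bed(0,-120,0); print('axle',ax)
# hover for a look at the wheel
print(plan(np.r_[ax[:2],190]+[0,-25,0],-6.5))
snap('wrist','w5')
b=blob('w5',(100,80,50),(125,255,255),(150,165,400,250),39); print(b, inbed(b))
E
```

```text
[587.92870771  35.61849317 160.7176868 ] 46.74725659207865 10.1 [-1.55800375  0.0057463  -1.68445463]
axle [ 533.51561435 -133.72862268    0.        ]
[[0.1991, -0.0308, -0.0316], np.float64(-0.0)]
[588.6, 36.5, 44.0, 30.7, 83.4] [35.5 55.4]
```

```bash
python3 - <<'E'
from h import *
print(plan((508,-103,185),-6.5))
E
```

```text
[[0.1466, -0.0268, -0.063], np.float64(-0.0)]
```

{"method": "play_rows", "body": {
  "series": [
    [[0.05,-0.027,-0.02],0,0.4],
    [[0.146,-0.027,-0.063],0,0.3],
    [[0.146,-0.027,-0.063],0,0.3],
    [[0.146,-0.027,-0.063],0,0.3],
    [[0.146,-0.027,-0.063],0,0.3],
    [[0.146,-0.027,-0.063],0,0.3],
    [[0.146,-0.027,-0.063],0,0.3],
    [[0.146,-0.027,-0.063],0,0.3]
  ]
}}

```text
clock: 10.95
eef_pos: [508.5, -101.3, 184.8]
eef_rot: [-1.561, 0.006, -1.683]
wrist_force: [0.5, -0.2, 0.6]
finger_gap: 65.7
```

```bash
python3 - <<'E'
from h import *
p,R,s=tool(); print(p,s['finger_gap'],s['clock'],s['eef_rot'])
snap('wrist','w6')
f='w6'
im=np.load('pics/w6.npz')['im']; hsv=cv2.cvtColor(im,cv2.COLOR_RGB2HSV)
m=cv2.inRange(hsv,(0,150,70),(8,255,255))|cv2.inRange(hsv,(172,150,70),(180,255,255))
n,l,st,c=cv2.connectedComponentsWithStats(m)
for i in range(1,n):
    if st[i,4]>30: print(st[i],c[i],px2w(f,c[i],124)[:2].round(1))
E
```

```text
[ 508.46476325 -101.34681973  184.7530104 ] 65.70137473705127 10.95 [-1.56051546  0.00573429 -1.68287669]
[499  72  13   8  34] [505.70588235  75.11764706] [724.8 -17.5]
[483  84  27  44  89] [494.88764045 107.84269663] [719.  -42.6]
[492 114  20  22 286] [502.73076923 123.71678322] [727.2 -56.6]
[247 196  15  13 146] [253.6369863  202.07534247] [ 508.2 -101.8]
```

View pics/w6.png

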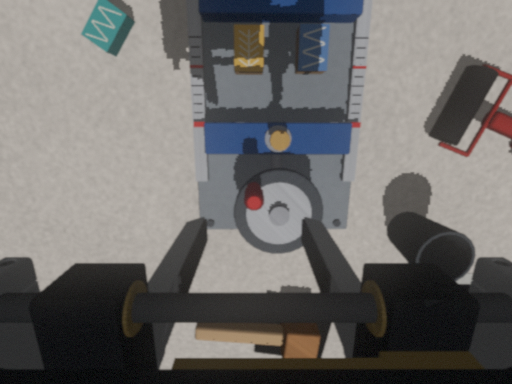

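The knob top is at (254,202), the wheel hub at (279,213) and the pin at (278,138). Both blocks are in the bed, at (249,48) and (313,48). Next I work out the axle position and the crank.

```bash
python3 - <<'E'
from h import *
f='w6'
print('axle(wheel)',px2w(f,(278.5,210),76), 'hub',px2w(f,(279,213),80),'pin',px2w(f,(278,138),69),inbed(px2w(f,(278,138),69)))
A=bed(0,-120,0)[:2]; k=px2w(f,(253.6,202),124)[:2]; print('axle model',A,'knob',k,np.hypot(*(k-A)))
im=np.load('pics/w6.npz')['im']
print('pointers', [inbed(px2w(f,q,27)) for q in((199,125),(356,125))], 'marks',[inbed(px2w(f,q,26)) for q in((195,67),(362,67))])
print(plan((k[0],k[1],86),-6.5))
E
```

```text
axle(wheel) [ 533.15014759 -129.3739466    76.        ] hub [ 533.13311505 -131.44490024   80.        ] pin [540.18963366 -51.90126515  69.        ] [ -2.6 -37.9]
axle model [ 533.51561435 -133.72862268] knob [ 508.22161948 -101.7669504 ] 40.7594733928585
pointers [array([-92.8, -26.1]), array([ 94.1, -26. ])] marks [array([-94.2,  37.6]), array([94.9, 38.1])]
[[0.0009, 0.0989, -0.0012], np.float64(0.001)]
```

{"method": "play_rows", "body": {
  "series": [
    [[0.001,0.05,-0.001],0,0.4],
    [[0.001,0.09,-0.001],0,0.5],
    [[0.001,0.099,-0.001],0,0.6],
    [[0.001,0.099,-0.001],0,1],
    [[0.001,0.099,-0.001],0,1],
    [[0.001,0.099,-0.001],0,1],
    [[0.001,0.099,-0.001],0,1],
    [[0.001,0.099,-0.001],0,1],
    [[0.001,0.099,-0.001],0,1]
  ],
  "squeeze": 20
}}

```text
clock: 11.9
eef_pos: [509.2, -102.0, 87.6]
eef_rot: [-1.558, 0.006, -1.683]
wrist_force: [-1.1, 1.4, 6.7]
finger_gap: 17.5
```

```bash
cat >> h.py <<'E'
def crank(A,deg,n,r=40.):
    "rows turning the knob clockwise by deg about A"
    p,R,s=tool(); print(p.round(1),s['finger_gap'],s['clock'],s['wrist_force'].round(1),s['eef_rot'].round(3))
    a0=np.arctan2(*(p[:2]-A)[::-1]); print('phi',np.degrees(a0).round(1),'r',np.hypot(*(p[:2]-A)).round(1))
    rows=[]
    for i in range(1,n+1):
        a=a0-np.radians(deg)*i/n
        d=R.T@(np.r_[A+r*np.array([np.cos(a),np.sin(a)]),86]-p)/1000
        rows.append([d.round(3).tolist(),0,1])
    print(str(rows))
E
python3 - <<'E'
from h import *
crank(np.array([533.5,-133.]),90,8)
E
```

```text
[ 509.2 -102.    87.6] 17.54111235376832 11.9 [-1.1  1.4  6.7] [-1.558  0.006 -1.683]
phi 128.1 r 39.4
[[[-0.005, 0.002, 0.006], 0, 1], [[-0.009, 0.002, 0.013], 0, 1], [[-0.011, 0.002, 0.02], 0, 1], [[-0.012, 0.002, 0.028], 0, 1], [[-0.011, 0.002, 0.036], 0, 1], [[-0.009, 0.002, 0.043], 0, 1], [[-0.005, 0.002, 0.05], 0, 1], [[0.0, 0.002, 0.056], 0, 1]]
```

{"method": "play_rows", "body": {
  "series": [
    [[-0.005,0,0.006],0,1],
    [[-0.009,0,0.013],0,1],
    [[-0.011,0,0.02],0,1],
    [[-0.012,0,0.028],0,1],
    [[-0.011,0,0.036],0,1],
    [[-0.009,0,0.043],0,1],
    [[-0.005,0,0.05],0,1],
    [[0.0,0,0.056],0,1],
    [[0.0,0,0.056],0,1]
  ]
}}

```text
clock: 12.8
eef_pos: [564.7, -108.9, 87.9]
eef_rot: [-1.56, 0.005, -1.683]
wrist_force: [-3.9, -4.6, -6.3]
finger_gap: 18.0
```

```bash
sed -i 's/,86\]-p/,88]-p/' h.py; python3 - <<'E'
from h import *
crank(np.array([533.5,-133.]),360,20)
snap('top','top2',(180,130,330,250),4)
E
```

```text
[ 564.7 -108.9   87.9] 18.027235296452044 12.8 [-3.9 -4.6 -6.3] [-1.56   0.005 -1.683]
phi 37.6 r 39.4
[[[0.01, -0.0, 0.008], 0, 1], [[0.022, -0.0, 0.011], 0, 1], [[0.034, -0.0, 0.011], 0, 1], [[0.046, -0.0, 0.007], 0, 1], [[0.056, -0.0, -0.0], 0, 1], [[0.063, -0.001, -0.011], 0, 1], [[0.067, -0.001, -0.023], 0, 1], [[0.067, -0.001, -0.035], 0, 1], [[0.063, -0.001, -0.047], 0, 1], [[0.055, -0.001, -0.057], 0, 1], [[0.045, -0.001, -0.064], 0, 1], [[0.033, -0.001, -0.068], 0, 1], [[0.021, -0.001, -0.068], 0, 1], [[0.009, -0.001, -0.064], 0, 1], [[-0.001, -0.001, -0.056], 0, 1], [[-0.008, -0.001, -0.046], 0, 1], [[-0.012, -0.0, -0.034], 0, 1], [[-0.012, -0.0, -0.021], 0, 1], [[-0.008, -0.0, -0.01], 0, 1], [[-0.0, -0.0, 0.0], 0, 1]]
```

View pics/top2.png

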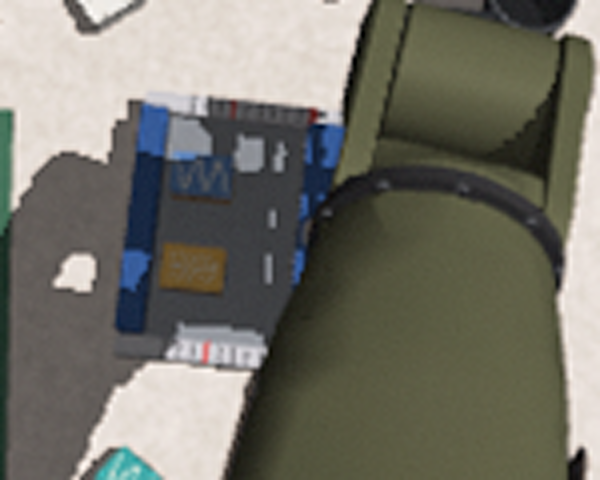

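{"method": "play_rows", "body": {
  "series": [
    [[0.01,-0.0,0.008],0,1],
    [[0.022,-0.0,0.011],0,1],
    [[0.034,-0.0,0.011],0,1],
    [[0.046,-0.0,0.007],0,1],
    [[0.056,-0.0,-0.0],0,1],
    [[0.063,-0.001,-0.011],0,1],
    [[0.067,-0.001,-0.023],0,1],
    [[0.067,-0.001,-0.035],0,1],
    [[0.063,-0.001,-0.047],0,1],
    [[0.055,-0.001,-0.057],0,1],
    [[0.045,-0.001,-0.064],0,1],
    [[0.033,-0.001,-0.068],0,1],
    [[0.021,-0.001,-0.068],0,1],
    [[0.009,-0.001,-0.064],0,1],
    [[-0.001,-0.001,-0.056],0,1],
    [[-0.008,-0.001,-0.046],0,1],
    [[-0.012,-0.0,-0.034],0,1],
    [[-0.012,-0.0,-0.021],0,1],
    [[-0.008,-0.0,-0.01],0,1],
    [[-0.0,-0.0,0.0],0,1]
  ]
}}

```text
clock: 14.85
eef_pos: [564.3, -108.6, 87.9]
eef_rot: [-1.56, 0.005, -1.683]
wrist_force: [-1.7, 1.9, -2.5]
finger_gap: 17.9
```

```bash
cat >> h.py <<'E'
def reds(fn,box,z=27):
    im=np.load('pics/'+fn+'.npz')['im']; hsv=cv2.cvtColor(im,cv2.COLOR_RGB2HSV)
    m=cv2.inRange(hsv,(0,110,50),(9,255,255))|cv2.inRange(hsv,(170,110,50),(180,255,255))
    n,l,st,c=cv2.connectedComponentsWithStats(m)
    for i in range(1,n):
        if st[i,4]>=3 and box[0]<c[i][0]<box[2] and box[1]<c[i][1]<box[3]: print('red',st[i].tolist(),inbed(px2w(fn,c[i],z)))
E
python3 - <<'E'
from h import *
crank(np.array([533.5,-133.]),360,20)
print(plan((0,0,0),-6.5)[1])
reds('top0',(200,140,290,230)); print(); reds('top2',(200,140,290,230)); print()
snap('top','top3'); reds('top3',(200,140,290,230))
E
```

```text
[ 564.3 -108.6   87.9] 17.878315650419463 14.85 [-1.7  1.9 -2.5] [-1.56   0.005 -1.683]
phi 38.4 r 39.3
[[[0.01, -0.0, 0.008], 0, 1], [[0.022, -0.0, 0.012], 0, 1], [[0.034, -0.0, 0.012], 0, 1], [[0.046, -0.0, 0.008], 0, 1], [[0.056, -0.0, 0.0], 0, 1], [[0.063, -0.001, -0.01], 0, 1], [[0.067, -0.001, -0.022], 0, 1], [[0.067, -0.001, -0.034], 0, 1], [[0.063, -0.001, -0.046], 0, 1], [[0.056, -0.001, -0.056], 0, 1], [[0.046, -0.001, -0.064], 0, 1], [[0.034, -0.001, -0.067], 0, 1], [[0.021, -0.001, -0.067], 0, 1], [[0.009, -0.001, -0.063], 0, 1], [[-0.001, -0.001, -0.056], 0, 1], [[-0.008, -0.001, -0.046], 0, 1], [[-0.012, -0.0, -0.034], 0, 1], [[-0.012, -0.0, -0.022], 0, 1], [[-0.008, -0.0, -0.01], 0, 1], [[-0.0, -0.0, 0.0], 0, 1]]
0.001
red [238, 155, 1, 3, 3] [95.7 37.3]
red [258, 157, 2, 4, 6] [ 94.7 -24.8]
red [278, 193, 6, 8, 35] [-12.  -99.6]
red [231, 216, 1, 4, 4] [-90.9  37.6]
red [251, 217, 4, 5, 12] [-88.5 -25.3]

red [238, 155, 1, 3, 3] [95.7 37.3]
red [257, 157, 2, 4, 4] [ 94.5 -22.6]
red [231, 216, 1, 4, 4] [-90.9  37.6]

red [238, 155, 1, 4, 4] [94.1 37.2]
red [254, 157, 1, 3, 3] [ 94.8 -11.2]
red [231, 216, 1, 4, 4] [-90.9  37.6]
```

{"method": "play_rows", "body": {
  "series": [
    [[0.01,-0.0,0.008],0,1],
    [[0.022,-0.0,0.012],0,1],
    [[0.034,-0.0,0.012],0,1],
    [[0.046,-0.0,0.008],0,1],
    [[0.056,-0.0,-0.0],0,1],
    [[0.063,-0.001,-0.01],0,1],
    [[0.067,-0.001,-0.022],0,1],
    [[0.067,-0.001,-0.034],0,1],
    [[0.063,-0.001,-0.046],0,1],
    [[0.056,-0.001,-0.056],0,1],
    [[0.046,-0.001,-0.064],0,1],
    [[0.034,-0.001,-0.067],0,1],
    [[0.021,-0.001,-0.067],0,1],
    [[0.009,-0.001,-0.063],0,1],
    [[-0.001,-0.001,-0.056],0,1],
    [[-0.008,-0.001,-0.046],0,1],
    [[-0.012,-0.0,-0.034],0,1],
    [[-0.012,-0.0,-0.022],0,1],
    [[-0.008,-0.0,-0.01],0,1],
    [[-0.0,-0.0,0.0],0,1]
  ]
}}

```text
clock: 16.9
eef_pos: [565.9, -110.2, 88.0]
eef_rot: [-1.56, 0.004, -1.683]
wrist_force: [-10.2, -3.9, -1.7]
finger_gap: 18.3
```

{"method": "play_rows", "body": {
  "series": [
    [[0.01,-0.0,0.008],0,1],
    [[0.022,-0.0,0.012],0,1],
    [[0.034,-0.0,0.012],0,1],
    [[0.046,-0.0,0.008],0,1],
    [[0.056,-0.0,-0.0],0,1],
    [[0.063,-0.001,-0.01],0,1],
    [[0.067,-0.001,-0.022],0,1],
    [[0.067,-0.001,-0.034],0,1],
    [[0.063,-0.001,-0.046],0,1],
    [[0.056,-0.001,-0.056],0,1],
    [[0.046,-0.001,-0.064],0,1],
    [[0.034,-0.001,-0.067],0,1],
    [[0.021,-0.001,-0.067],0,1],
    [[0.009,-0.001,-0.063],0,1],
    [[-0.001,-0.001,-0.056],0,1],
    [[-0.008,-0.001,-0.046],0,1],
    [[-0.012,-0.0,-0.034],0,1],
    [[-0.012,-0.0,-0.022],0,1],
    [[-0.008,-0.0,-0.01],0,1],
    [[-0.0,-0.0,0.0],0,1]
  ]
}}

```text
clock: 18.9
eef_pos: [566.1, -110.7, 88.0]
eef_rot: [-1.562, 0.003, -1.683]
wrist_force: [-12.6, -5.9, -0.3]
finger_gap: 17.8
```

```bash
python3 - <<'E'
from h import *
crank(np.array([533.5,-133.]),360,20)
snap('top','top4'); reds('top4',(200,140,290,230))
E
```

```text
[ 566.1 -110.7   88. ] 17.82621953074047 18.9 [-12.6  -5.9  -0.3] [-1.562  0.003 -1.683]
phi 34.4 r 39.6
[[[0.01, 0.0, 0.007], 0, 1], [[0.022, 0.0, 0.01], 0, 1], [[0.035, -0.0, 0.009], 0, 1], [[0.047, -0.0, 0.004], 0, 1], [[0.056, -0.0, -0.004], 0, 1], [[0.063, -0.0, -0.014], 0, 1], [[0.066, -0.0, -0.027], 0, 1], [[0.065, -0.001, -0.039], 0, 1], [[0.06, -0.001, -0.051], 0, 1], [[0.052, -0.001, -0.06], 0, 1], [[0.041, -0.001, -0.067], 0, 1], [[0.029, -0.001, -0.07], 0, 1], [[0.017, -0.001, -0.069], 0, 1], [[0.005, -0.001, -0.064], 0, 1], [[-0.004, -0.001, -0.056], 0, 1], [[-0.011, -0.0, -0.045], 0, 1], [[-0.014, -0.0, -0.033], 0, 1], [[-0.013, -0.0, -0.021], 0, 1], [[-0.008, -0.0, -0.009], 0, 1], [[-0.0, -0.0, 0.0], 0, 1]]
red [238, 155, 1, 4, 4] [94.1 37.2]
red [245, 156, 3, 3, 8] [95.6 13.5]
red [231, 216, 1, 4, 4] [-90.9  37.6]
red [238, 216, 3, 5, 13] [-89.9  14.2]
```

{"method": "play_rows", "body": {
  "series": [
    [[0.01,0.0,0.007],0,1],
    [[0.022,0.0,0.01],0,1],
    [[0.035,-0.0,0.009],0,1],
    [[0.047,-0.0,0.004],0,1],
    [[0.056,-0.0,-0.004],0,1],
    [[0.063,-0.0,-0.014],0,1],
    [[0.066,-0.0,-0.027],0,1],
    [[0.065,-0.001,-0.039],0,1],
    [[0.06,-0.001,-0.051],0,1],
    [[0.052,-0.001,-0.06],0,1],
    [[0.041,-0.001,-0.067],0,1],
    [[0.029,-0.001,-0.07],0,1],
    [[0.017,-0.001,-0.069],0,1],
    [[0.005,-0.001,-0.064],0,1],
    [[-0.004,-0.001,-0.056],0,1],
    [[-0.011,-0.0,-0.045],0,1],
    [[-0.014,-0.0,-0.033],0,1],
    [[-0.013,-0.0,-0.021],0,1],
    [[-0.008,-0.0,-0.009],0,1],
    [[-0.0,-0.0,0.0],0,1]
  ]
}}

```text
clock: 20.95
eef_pos: [567.3, -112.5, 87.9]
eef_rot: [-1.563, 0.001, -1.683]
wrist_force: [-12.9, -5.7, -0.9]
finger_gap: 18.5
```

```bash
python3 - <<'E'
from h import *
crank(np.array([533.5,-133.]),144,8)
snap('top','top5'); reds('top5',(200,140,290,230))
snap('side','side5',(180,170,320,270),5)
snap('wrist','w7')
E
```

```text
[ 567.3 -112.5   87.9] 18.462364076181693 20.95 [-12.9  -5.7  -0.9] [-1.563e+00  1.000e-03 -1.683e+00]
phi 31.2 r 39.5
[[[0.011, -0.0, 0.006], 0, 1], [[0.023, -0.0, 0.009], 0, 1], [[0.035, -0.0, 0.007], 0, 1], [[0.047, -0.0, 0.002], 0, 1], [[0.056, -0.0, -0.007], 0, 1], [[0.062, -0.0, -0.018], 0, 1], [[0.064, -0.0, -0.03], 0, 1], [[0.063, -0.0, -0.043], 0, 1]]
red [238, 155, 1, 4, 4] [94.1 37.2]
red [241, 156, 2, 3, 5] [93.2 26.2]
red [234, 215, 3, 6, 12] [-88.8  26.6]
red [231, 216, 1, 4, 4] [-90.9  37.6]
```

View pics/side5.png

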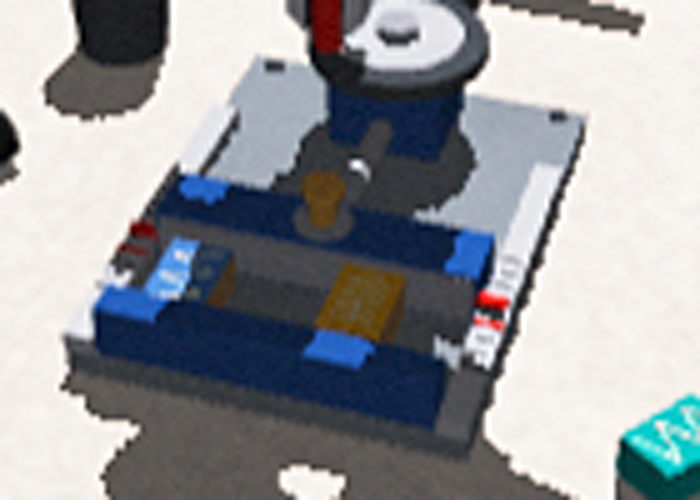

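Both blocks stand square between the jaws. The red pointer at (490,300) is still about one tick short of the mark at (488,322).

{"method": "play_rows", "body": {
  "series": [
    [[0.011,-0.0,0.006],0,1],
    [[0.023,-0.0,0.009],0,1],
    [[0.035,-0.0,0.007],0,1],
    [[0.047,-0.0,0.002],0,1],
    [[0.056,-0.0,-0.007],0,1],
    [[0.062,-0.0,-0.018],0,1],
    [[0.064,-0.0,-0.03],0,1],
    [[0.063,-0.0,-0.043],0,1],
    [[0.063,-0.0,-0.043],0,1]
  ]
}}

```text
clock: 22.0
eef_pos: [517.1, -170.9, 88.1]
eef_rot: [-1.561, 0.001, -1.684]
wrist_force: [-1.7, 2.0, -4.3]
finger_gap: 17.8
```

```bash
python3 - <<'E'
from h import *
crank(np.array([533.5,-133.]),90,6)
snap('top','top6'); reds('top6',(200,140,290,230))
snap('side','side6'); snap('wrist','w8')
a=np.load('pics/side6.npz')['im'][215:245,265:290]; b=np.load('pics/w8.npz')['im']
a=cv2.resize(a,None,fx=14,fy=14,interpolation=cv2.INTER_CUBIC)
b=cv2.resize(b,(372,279)); c=np.zeros((420,740,3),np.uint8); c[:,:350]=a; c[:279,360:732]=b
cv2.imwrite('pics/mix.png',c[:,:,::-1])
E
```

```text
[ 517.1 -170.9   88.1] 17.801486706990115 22.0 [-1.7  2.  -4.3] [-1.561e+00  1.000e-03 -1.684e+00]
phi -113.4 r 41.3
[[[-0.006, -0.0, -0.009], 0, 1], [[-0.012, -0.0, -0.017], 0, 1], [[-0.021, -0.0, -0.023], 0, 1], [[-0.03, -0.0, -0.027], 0, 1], [[-0.041, -0.0, -0.028], 0, 1], [[-0.051, -0.0, -0.026], 0, 1]]
red [238, 155, 4, 5, 13] [93.9 33.4]
red [233, 215, 2, 5, 10] [-88.7  30.5]
red [231, 216, 1, 4, 4] [-90.9  37.6]
```

View pics/mix.png

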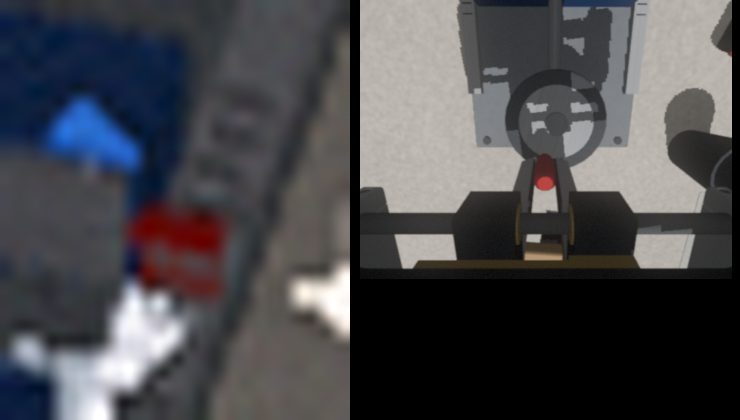

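{"method": "play_rows", "body": {
  "series": [
    [[-0.006,-0.0,-0.009],0,1],
    [[-0.012,-0.0,-0.017],0,1],
    [[-0.021,-0.0,-0.023],0,1],
    [[-0.03,-0.0,-0.027],0,1],
    [[-0.041,-0.0,-0.028],0,1],
    [[-0.051,-0.0,-0.026],0,1],
    [[-0.051,-0.0,-0.026],0,1],
    [[-0.051,-0.0,-0.026],0,1]
  ]
}}

```text
clock: 22.95
eef_pos: [497.5, -116.7, 87.9]
eef_rot: [-1.563, 0.001, -1.683]
wrist_force: [-9.6, 6.3, 4.6]
finger_gap: 18.0
```

```bash
python3 - <<'E'
from h import *
crank(np.array([533.5,-133.]),28,3)
snap('top','top7'); reds('top7',(200,140,290,230))
snap('side','side7')
L=[]
for k,(x0,y0,x1,y1) in (('side7',(262,212,292,247)),('side7',(196,208,216,238)),('top7',(226,206,246,226)),('top7',(230,148,250,166))):
    a=np.load(f'pics/{k}.npz')['im'][y0:y1,x0:x1]; L.append(cv2.resize(a,(195,int(195*(y1-y0)/(x1-x0))),interpolation=cv2.INTER_CUBIC))
c=np.zeros((300,790,3),np.uint8)
for i,a in enumerate(L): c[:min(300,a.shape[0]),i*198:i*198+195]=a[:300]
c=np.clip(c.astype(float)*1.6,0,255).astype(np.uint8)
cv2.imwrite('pics/mix2.png',c[:,:,::-1])
E
```

```text
[ 497.5 -116.7   87.9] 17.992267604580533 22.95 [-9.6  6.3  4.6] [-1.563e+00  1.000e-03 -1.683e+00]
phi 155.6 r 39.6
[[[-0.006, -0.0, 0.002], 0, 1], [[-0.012, -0.0, 0.006], 0, 1], [[-0.017, 0.0, 0.01], 0, 1]]
red [238, 155, 3, 4, 10] [95.4 34.6]
red [231, 215, 3, 6, 15] [-90.1  34.8]
```

View pics/mix2.png

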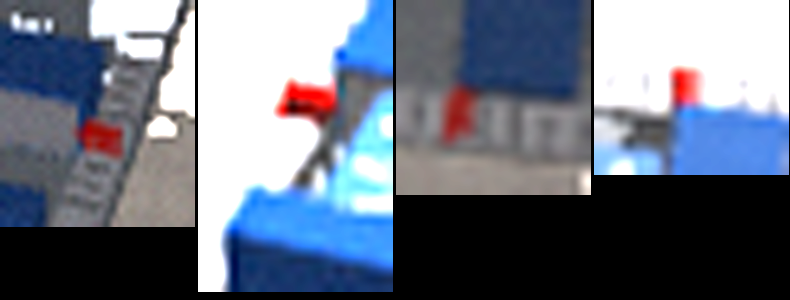

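{"method": "play_rows", "body": {
  "series": [
    [[-0.006,-0.0,0.002],0,1],
    [[-0.012,-0.0,0.006],0,1],
    [[-0.017,0.0,0.01],0,1],
    [[-0.017,0.0,0.01],0,1],
    [[-0.017,0.0,0.01],0,1]
  ]
}}

```text
clock: 23.55
eef_pos: [510.5, -101.0, 88.1]
eef_rot: [-1.56, 0.001, -1.683]
wrist_force: [5.3, -4.3, -8.4]
finger_gap: 17.7
```

```bash
python3 - <<'E'
from h import *
crank(np.array([533.5,-133.]),5,1)
E
```

```text
[ 510.5 -101.    88.1] 17.69091458215178 23.55 [ 5.3 -4.3 -8.4] [-1.560e+00  1.000e-03 -1.683e+00]
phi 125.7 r 39.4
[[[-0.003, 0.0, 0.002], 0, 1]]
```

{"method": "play_rows", "body": {
  "series": [
    [[0,0,0],0,0.5],
    [[0,0,0],0,0.5],
    [[0,0,0],0,0.5],
    [[0,-0.03,0],0,0.5],
    [[0,-0.07,0],0,0.5],
    [[-0.03,-0.11,0],0,0.4],
    [[-0.1,-0.11,0],0,0.4],
    [[-0.11,-0.11,0.03],0,0.4],
    [[-0.11,-0.11,0.03],0,0.4],
    [[-0.11,-0.11,0.03],0,0.4],
    [[-0.11,-0.11,0.03],0,0.4]
  ]
}}

```text
clock: 24.65
eef_pos: [551.1, 4.4, 198.4]
eef_rot: [-1.561, 0.001, -1.684]
wrist_force: [-0.9, 0.0, -0.1]
finger_gap: 56.0
```

```bash
python3 - <<'E'
from h import *
p,R,s=tool(); print(p,s['clock'],s['eef_rot'])
snap('top','top8',(180,130,390,250),3.7); reds('top8',(200,140,290,230))
snap('wrist','w9',None,1.5); reds('w9',(0,0,512,384))
b=blob('w9',(15,120,60),(35,255,255),(0,0,512,384),39); print(b, inbed(b))
E
```

```text
[551.05724882   4.35328955 198.40982717] 24.65 [-1.56083000e+00  8.84103495e-04 -1.68355868e+00]
red [276, 192, 7, 8, 43] [-11.2 -96.6]
red [398, 158, 100, 74, 1167] [280.9 -26.8]
red [174, 160, 10, 6, 48] [-93.8  35.5]
red [318, 160, 11, 6, 46] [91.8 35.2]
red [484, 200, 8, 7, 35] [317.  -19.8]
red [220, 266, 15, 28, 329] [ -34.6 -137.4]
[520.5, 50.7, 44.4, 32.0, 83.4] [-33.8  61.8]
```

View pics/w9.png

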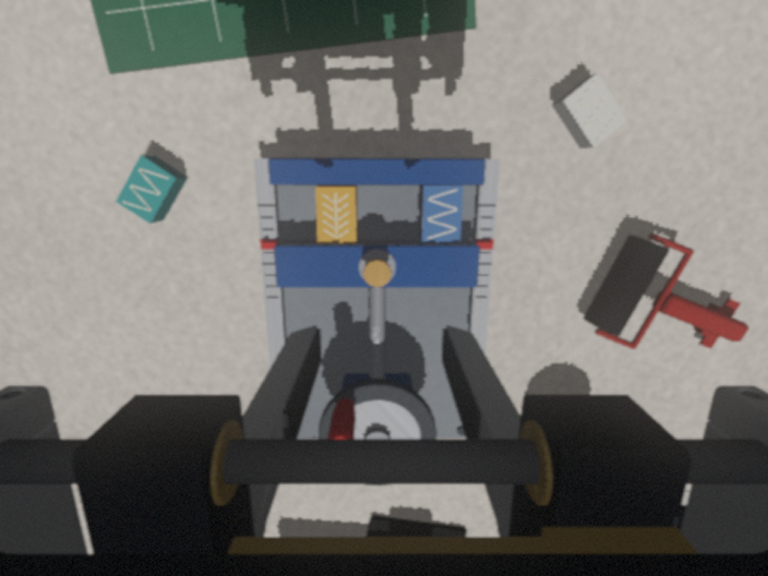

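The wrist view shows both blocks square between the jaws, with the red pointers at (268,243) and (485,243) merged with the marks. I'll check the gap numerically from the jaw edges.

```bash
python3 - <<'E'
from h import *
d=np.load('pics/w9.npz')['im'].astype(float)
for c in (197,262,270,314):
    col=d[90:210,c-1:c+2].mean(1); s=col[:,2]-col[:,0]  # blueness
    hi=s.max(); 
    idx=[(i+(hi/2-s[i])/(s[i+1]-s[i])+90) for i in range(len(s)-1) if (s[i]-hi/2)*(s[i+1]-hi/2)<0]
    print(c,np.round(idx,2),[inbed(px2w('w9',(c,r),45))[1] for r in idx])
show('w9','w9c',(165,145,225,180),6); show('w9','w9d',(300,145,340,180),6)
a=cv2.imread('pics/w9c.png'); b=cv2.imread('pics/w9d.png'); cv2.imwrite('pics/w9e.png',np.hstack([a,b]))
E
```

```text
197 [105.65 122.59 163.48 191.14] [np.float64(104.7), np.float64(85.8), np.float64(37.5), np.float64(2.6)]
262 [105.71 122.65 163.4  171.61 183.88 191.2 ] [np.float64(104.6), np.float64(85.7), np.float64(37.5), np.float64(27.3), np.float64(11.8), np.float64(2.4)]
270 [107.69 122.63 163.37 191.23] [np.float64(102.5), np.float64(85.7), np.float64(37.5), np.float64(2.3)]
314 [105.83 122.65 163.42 191.21] [np.float64(104.5), np.float64(85.7), np.float64(37.4), np.float64(2.2)]
```

View pics/w9e.png

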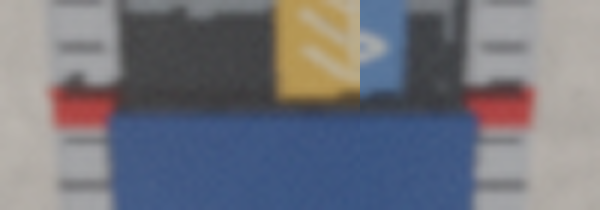

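```bash
python3 - <<'E'
from h import *
print('head',blob('top8',(5,120,90),(18,255,255),(330,160,385,215),60))
print('hndl',blob('top8',(8,60,90),(20,190,255),(330,195,385,245),44))
p,R,s=tool(); 
h=np.array([546,-342.]); g=h-44*np.array([np.cos(np.radians(-11.4)),np.sin(np.radians(-11.4))]); print(g)
print(plan((g[0],g[1],198),78.6), plan((g[0],g[1],150),78.6))
E
```

```text
head [549.1, -340.5, 53.9, 46.3, 78.1]
hndl [464.0, -322.5, 122.1, 22.1, -11.9]
[ 502.86806832 -333.30307702]
[[0.3407, 0.0002, -0.0098], np.float64(-1.485)] [[0.3408, 0.0482, -0.0103], np.float64(-1.485)]
```

{"method": "play_rows", "body": {
  "series": [
    [[0.341,0,-0.01],-1.485,0.4],
    [[0.341,0,-0.01],-1.485,0.4],
    [[0.341,0,-0.01],-1.485,0.4],
    [[0.341,0,-0.01],-1.485,0.4],
    [[0.341,0,-0.01],-1.485,0.4],
    [[0.341,0,-0.01],-1.485,0.4],
    [[0.341,0.048,-0.01],-1.485,0.4],
    [[0.341,0.048,-0.01],-1.485,0.4],
    [[0.341,0.048,-0.01],-1.485,0.4],
    [[0.341,0.048,-0.01],-1.485,0.4],
    [[0.341,0.048,-0.01],-1.485,0.4],
    [[0.341,0.048,-0.01],-1.485,0.4],
    [[0.341,0.048,-0.01],-1.485,0.4]
  ]
}}

```text
clock: 26.05
eef_pos: [502.7, -333.9, 150.4]
eef_rot: [-1.569, -0.01, -0.202]
wrist_force: [-0.0, 0.2, -0.2]
finger_gap: 56.1
```

```bash
python3 - <<'E'
from h import *
p,R,s=tool(); print(p,s['clock'],s['eef_rot'],s['joints'].round(2),s['finger_gap'])
snap('wrist','w10')
E
```

```text
[ 502.7150864  -333.86911582  150.39516776] 26.05 [-1.56902675 -0.01046246 -0.20192388] [-0.65  0.46  1.43  0.01  1.24 -2.02] 56.10025519851212
```

View pics/w10.png

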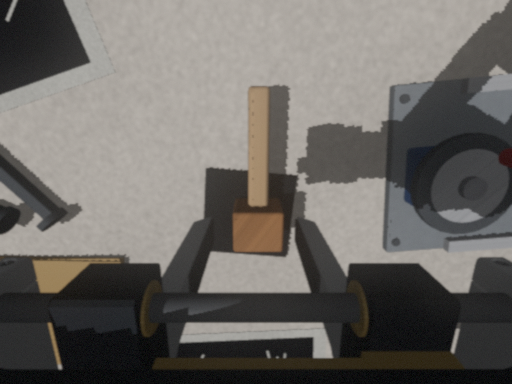

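The mallet lies with its head at (258,225) on the pad and its handle straight up to (259,87), unmoved. Now I refine the grip position.

```bash
python3 - <<'E'
from h import *
f='w10'
e=px2w(f,(258.5,87),44); q=px2w(f,(258.5,205),44)
u=(q-e)[:2]; L=np.hypot(*u); u/=L; print('end',e,'near',q,L,np.degrees(np.arctan2(u[1],u[0])))
hd=[px2w(f,c,60)[:2] for c in((233,206),(283,206),(283,253),(233,251))]; hc=np.mean(hd,0); print('head',hc, [np.hypot(*(hd[i]-hd[i-1])).round(1) for i in range(4)])
g=e[:2]+u*(148-42); print('grip from end',g,'from head',hc-42*u)
gg=(g+hc-42*u)/2
print(gg,plan((gg[0],gg[1],14.5),np.degrees(np.arctan2(u[1],u[0]))+90))
E
```

```text
end [ 403.58397147 -309.82301274   44.        ] near [ 521.9478217  -333.49902046   44.        ] 120.7085514060491 -11.311439432576933
head [ 543.22288904 -338.54988088] [np.float64(51.4), np.float64(51.4), np.float64(53.9), np.float64(54.1)]
grip from end [ 507.52497629 -330.61405687] from head [ 502.03871732 -330.31192   ]
[ 504.7818468  -330.46298844] [[-0.0002, 0.1359, 0.0034], np.float64(-0.004)]
```

{"method": "play_rows", "body": {
  "series": [
    [[0,0.05,0.0034],-0.004,0.4],
    [[0.0,0.1,0.0034],-0.004,0.45],
    [[0.0,0.13,0.0034],-0.004,0.45],
    [[0.0,0.136,0.0034],-0.004,0.45],
    [[0.0,0.136,0.0034],-0.004,0.45],
    [[0.0,0.136,0.0034],-0.004,1],
    [[0.0,0.136,0.0034],-0.004,1],
    [[0.0,0.136,0.0034],-0.004,1],
    [[0.0,0.136,0.0034],-0.004,1],
    [[0.0,0.136,0.0034],-0.004,1],
    [[0.0,0.136,0.0034],-0.004,1],
    [[0.0,0.12,0.0034],-0.004,1],
    [[0.0,0.08,0.0034],-0.004,1],
    [[0.0,0.04,0.0034],-0.004,1],
    [[0.0,0.0,0.0034],-0.004,1],
    [[0.0,0.0,0.0034],-0.004,1],
    [[0.0,0.0,0.0034],-0.004,1]
  ],
  "squeeze": 55
}}

```text
clock: 27.8
eef_pos: [503.5, -330.5, 151.3]
eef_rot: [-1.57, -0.012, -0.198]
wrist_force: [-0.3, 0.0, -2.6]
finger_gap: 21.8
```

```bash
python3 - <<'E'
from h import *
p,R,s=tool(); print(p,s['clock'],s['eef_rot'],s['finger_gap'],s['wrist_force'])
snap('top','top9',(180,120,400,250),3.6); snap('side','side9',(170,100,340,230),4.5)
# pin at bed (0,20): contact 8mm handle-side of head centre
pin=bed(0,20,0)[:2]; print('pin',pin); u=np.array([np.cos(np.radians(-11.3)),np.sin(np.radians(-11.3))])
print(plan(np.r_[pin-36*u,150]))
E
```

```text
[ 503.48642376 -330.48652686  151.34998102] 27.8 [-1.56968679 -0.01167353 -0.19764634] 21.811564277901713 [-0.25696829  0.0362425  -2.61387466]
pin [549.36406428   5.37143711]
[[-0.0563, -0.0003, 0.338]]
```

View pics/side9.png

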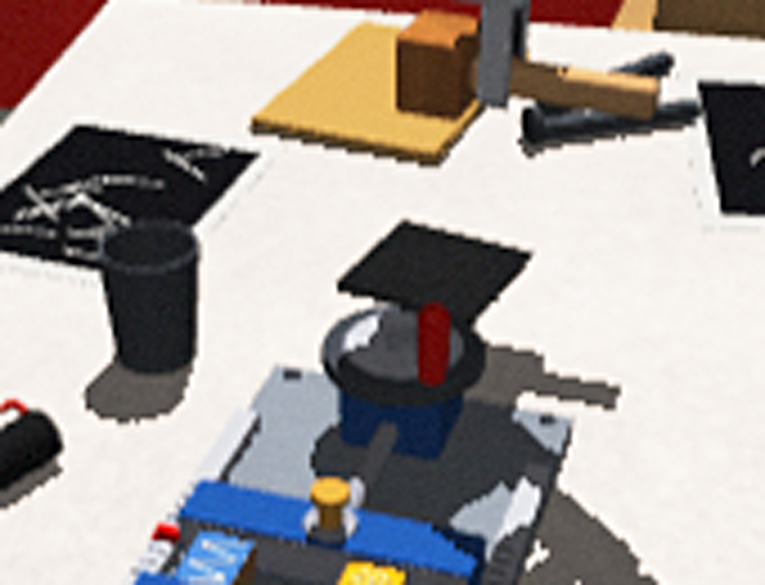

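The side view shows the mallet held level and clear of the pad, with the pin still up.

{"method": "play_rows", "body": {
  "series": [
    [[-0.005,-0.014,0.03],0,1],
    [[-0.012,-0.014,0.07],0,1],
    [[-0.018,-0.014,0.11],0,1],
    [[-0.025,-0.014,0.15],0,1],
    [[-0.032,-0.014,0.19],0,1],
    [[-0.038,-0.014,0.23],0,1],
    [[-0.045,-0.014,0.27],0,1],
    [[-0.052,-0.014,0.31],0,1],
    [[-0.056,-0.014,0.33],0,1],
    [[-0.056,-0.014,0.338],0,1],
    [[-0.056,-0.014,0.338],0,1],
    [[-0.056,-0.014,0.338],0,1]
  ]
}}

```text
clock: 29.1
eef_pos: [514.1, 11.5, 163.1]
eef_rot: [-1.569, -0.007, -0.198]
wrist_force: [0.6, -0.7, -2.0]
finger_gap: 21.6
```

```bash
python3 - <<'E'
from h import *
p,R,s=tool(); print(p,s['clock'],s['eef_rot'],s['finger_gap'],s['wrist_force'])
print('pin w9',px2w('w9',(250.7,181.3),69))
t8=[(180+0,0)]
im=np.load('pics/top8.npz')
print('pin top8 blob',blob('top8',(12,90,90),(28,255,255),(240,170,262,200),69))
pin=bed(0,20,0)[:2]; u=np.array([np.cos(np.radians(-11.3)),np.sin(np.radians(-11.3))])
print(plan(np.r_[pin-36*u,82]),plan(np.r_[pin-36*u,63]))
snap('wrist','w11'); snap('side','side10',(180,90,340,230),4.5)
E
```

```text
[514.11194056  11.53143829 163.11196231] 29.1 [-1.56852681 -0.00746958 -0.19808408] 21.567440961735546 [ 0.63918781 -0.71895599 -1.9681589 ]
pin w9 [548.30906326   6.46592556  69.        ]Traceback (most recent call last):
  File "<stdin>", line 6, in <module>
  File "h.py", line 35, in blob
    c=max(cv2.findContours(m,0,2)[0],key=cv2.contourArea)
ValueError: max() iterable argument is empty
```

```bash
python3 - <<'E'
from h import *
pin=np.array([549,5.8]); u=np.array([np.cos(np.radians(-11.3)),np.sin(np.radians(-11.3))])
print(plan(np.r_[pin-36*u,82]),plan(np.r_[pin-36*u,63]))
E
```

```text
[[-0.0013, 0.0811, 0.001]] [[-0.0014, 0.1001, 0.001]]
```

{"method": "play_rows", "body": {
  "series": [
    [[-0.001,0.03,0.001],0,1],
    [[-0.001,0.06,0.001],0,1],
    [[-0.001,0.078,0.001],0,1],
    [[-0.001,0.084,0.001],0,1],
    [[-0.001,0.088,0.001],0,1],
    [[-0.001,0.092,0.001],0,1],
    [[-0.001,0.096,0.001],0,1],
    [[-0.001,0.099,0.001],0,1],
    [[-0.001,0.1,0.001],0,1],
    [[-0.001,0.1,0.001],0,1]
  ]
}}

```text
clock: 30.1
eef_pos: [514.9, 12.1, 64.5]
eef_rot: [-1.568, -0.01, -0.199]
wrist_force: [-1.8, -1.1, 3.2]
finger_gap: 21.3
```

```bash
python3 - <<'E'
from h import *
p,R,s=tool(); print(p,s['clock'],s['eef_rot'],s['finger_gap'],s['wrist_force'],s['moment'])
snap('side','side10',(200,130,320,230),6)
E
```

```text
[514.86727422  12.13693798  64.47297391] 30.1 [-1.56849828 -0.00962951 -0.19867864] 21.277319964896886 [-1.79610569 -1.14771388  3.16188154] [-0.28258078  0.30264088 -0.11825194]
```

View pics/side10.png

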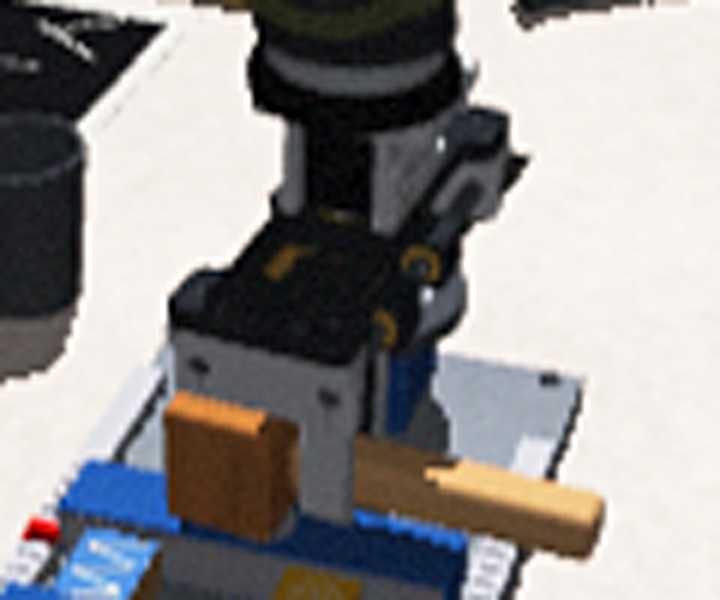

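The mallet is over the pin and pushing it down, still level. I'll press further until it bottoms out.

{"method": "play_rows", "body": {
  "series": [
    [[0,0.002,0],0,1],
    [[0,0.004,0],0,1],
    [[0,0.004,0],0,1]
  ]
}}

```text
clock: 30.45
eef_pos: [515.7, 12.1, 62.9]
eef_rot: [-1.568, -0.012, -0.199]
wrist_force: [-13.2, 0.6, 24.3]
finger_gap: 21.7
```

{"method": "play_rows", "body": {
  "series": [
    [[0,0.002,0],0,1],
    [[0,0.004,0],0,1],
    [[0,0.004,0],0,1]
  ]
}}

```text
clock: 30.75
eef_pos: [516.7, 12.0, 61.8]
eef_rot: [-1.567, -0.015, -0.199]
wrist_force: [-13.4, 2.5, 28.0]
finger_gap: 21.7
```

{"method": "play_rows", "body": {
  "series": [
    [[0,-0.03,0],0,1],
    [[0,-0.06,0],0,1],
    [[0,-0.1,0],0,1],
    [[0,-0.105,0],0,1],
    [[0.005,-0.105,-0.05],0,1],
    [[0.01,-0.105,-0.1],0,1],
    [[0.02,-0.105,-0.14],0,1],
    [[0.02,-0.105,-0.14],0,1],
    [[0.02,-0.105,-0.14],0,1]
  ]
}}

```text
clock: 31.65
eef_pos: [506.8, -129.9, 166.1]
eef_rot: [-1.567, -0.014, -0.201]
wrist_force: [-0.5, 1.1, -1.6]
finger_gap: 21.3
```

```bash
python3 - <<'E'
from h import *
p,R,s=tool(); print(p,s['clock'],s['eef_rot'],s['finger_gap'],s['wrist_force'])
snap('side','side11',(170,130,320,250),5)
print('proj pin up',(w2px('side11',(549,5.8,69))-[170,130])*5,'down',(w2px('side11',(549,5.8,55))-[170,130])*5)
# pad centre & placing
c=np.mean([[613,-316],[587,-418],[480,-393],[507,-284]],0); print('pad',c)
u=np.array([np.cos(np.radians(-11.3)),np.sin(np.radians(-11.3))])
print(plan(np.r_[c-44*u,163]))
E
```

```text
[ 506.78898733 -129.90750424  166.07885109] 31.65 [-1.56697463 -0.0144687  -0.20091934] 21.299384400542447 [-0.49948031  1.05532538 -1.55828719]
proj pin up [[363.65815918 393.10395902]] down [[363.86888925 415.65614787]]
pad [ 546.75 -352.75]
[[0.0394, 0.0029, -0.2115]]
```

No more pictures can be viewed, so from here I check numerically.

```bash
python3 - <<'E'
from h import *
for f in('side9','side11'):
    im=np.load(f'pics/{f}.npz')['im']; hsv=cv2.cvtColor(im,cv2.COLOR_RGB2HSV)
    m=cv2.inRange(hsv,(10,110,60),(28,255,255)); k=np.zeros_like(m); k[195:230,230:258]=1; m*=k
    n,l,st,c=cv2.connectedComponentsWithStats(m); print(f,[(st[i].tolist(),c[i].round(1).tolist()) for i in range(1,n) if st[i,4]>4])
    print('proj',[w2px(f,(549,5.8,z)).round(1).tolist() for z in(69,55)])
    # mallet head/handle in this frame
    m=cv2.inRange(hsv,(3,110,40),(25,255,255)); k=np.zeros_like(m); k[60:200,200:400]=1; m*=k
    n,l,st,c=cv2.connectedComponentsWithStats(m); print([(st[i].tolist(),c[i].round(1).tolist()) for i in range(1,n) if st[i,4]>60])
snap('top','top11'); reds('top11',(200,140,290,230))
p,R,s=tool(); print((p+R@np.array([44,-18.5,0])), 'head proj side', w2px('side11',p+R@np.array([44,-18.5,0])),w2px('side11',p+R@np.array([-104,-18.5,0])))
E
```

```text
side9 [([239, 206, 9, 12, 74], [243.0, 210.8]), ([245, 224, 13, 6, 53], [250.9, 227.1])]
proj [[[242.7, 208.6]], [[242.8, 213.1]]]
[([305, 60, 95, 53, 4242], [357.5, 85.1]), ([226, 102, 51, 34, 1118], [255.7, 119.4]), ([283, 112, 33, 14, 265], [299.7, 119.3])]
side11 [([239, 210, 8, 8, 53], [242.7, 213.5]), ([245, 224, 13, 6, 54], [251.1, 227.2])]
proj [[[242.7, 208.6]], [[242.8, 213.1]]]
[([305, 60, 95, 53, 4250], [357.6, 85.1]), ([226, 110, 39, 44, 785], [248.8, 133.1]), ([273, 137, 39, 18, 359], [291.5, 146.3])]
red [238, 155, 2, 4, 7] [94.9 35.9]
red [231, 215, 3, 6, 13] [-89.2  35.8]
[ 549.82369526 -137.26290645  185.42412741] head proj side [[253.57915625 138.9377243 ]] [[310.02320712 150.44492468]]
```

{"method": "play_rows", "body": {
  "series": [
    [[0.007,0.003,-0.04],0,1],
    [[0.014,0.003,-0.08],0,1],
    [[0.022,0.003,-0.12],0,1],
    [[0.029,0.003,-0.16],0,1],
    [[0.036,0.003,-0.19],0,1],
    [[0.039,0.003,-0.206],0,1],
    [[0.039,0.003,-0.206],0,1],
    [[0.039,0.003,-0.206],0,1],
    [[0.039,0.003,-0.206],0,1]
  ]
}}

```text
clock: 32.65
eef_pos: [505.1, -336.7, 163.2]
eef_rot: [-1.567, -0.015, -0.197]
wrist_force: [-0.6, 0.5, -1.1]
finger_gap: 21.6
```

```bash
python3 - <<'E'
from h import *
p,R,s=tool(); print(p,s['clock'],s['eef_rot'],s['finger_gap'],s['wrist_force'])
print(plan(np.r_[p[:2],25]),plan(np.r_[p[:2],14.5]))
E
```

```text
[ 505.06800108 -336.66030967  163.18145303] 32.65 [-1.56682528 -0.01455872 -0.19682916] 21.577005429743394 [-0.59710405  0.45848099 -1.07926758]
[[-0.002, 0.1382, -0.0005]] [[-0.0022, 0.1487, -0.0006]]
```

{"method": "play_rows", "body": {
  "series": [
    [[-0.001,0.04,0],0,1],
    [[-0.002,0.08,0],0,1],
    [[-0.002,0.11,0],0,1],
    [[-0.002,0.13,0],0,1],
    [[-0.002,0.138,0],0,1],
    [[-0.002,0.142,0],0,1],
    [[-0.002,0.146,0],0,1],
    [[-0.002,0.148,0],0,1],
    [[-0.002,0.148,0],0,1]
  ]
}}

```text
clock: 33.55
eef_pos: [505.6, -336.2, 15.7]
eef_rot: [-1.567, -0.015, -0.197]
wrist_force: [-0.3, 0.1, -2.2]
finger_gap: 21.6
```

{"method": "play_rows", "body": {
  "series": [
    [[0,0.002,0],0,1],
    [[0,0.003,0],0,1],
    [[0,0.003,0],0,1]
  ]
}}

```text
clock: 33.85
eef_pos: [505.8, -336.4, 13.5]
eef_rot: [-1.568, -0.016, -0.197]
wrist_force: [-2.1, 1.5, 3.9]
finger_gap: 21.6
```

Contact with the pad is felt, so I release gently, rise, and move back over the bed for a last look.

{"method": "play_rows", "body": {
  "series": [
    [[0,0.001,0],0,0.7],
    [[0,0.001,0],0,0.6],
    [[0,0.001,0],0,0.5],
    [[0,0.001,0],0,0.5],
    [[0,0.001,0],0,0.5],
    [[0,-0.03,0],0,0.5],
    [[0,-0.07,0],0,0.5],
    [[0,-0.11,0],0,0.5],
    [[0,-0.15,0],0,0.5],
    [[0,-0.185,0],0,0.5],
    [[0,-0.185,0],0,0.5],
    [[0,-0.185,0],0,0.5]
  ]
}}

```text
clock: 35.05
eef_pos: [502.8, -336.5, 198.7]
eef_rot: [-1.568, -0.017, -0.197]
wrist_force: [-0.5, -0.7, -1.2]
finger_gap: 46.9
```

```bash
python3 - <<'E'
from h import *
p,R,s=tool(); print(p,s['clock'],s['eef_rot'],s['finger_gap'],s['wrist_force'])
print(plan((551,4.4,198.4),-6.5))
E
```

```text
[ 502.82889778 -336.45392934  198.68611381] 35.05 [-1.56793648 -0.01681468 -0.19685707] 46.89027547481568 [-0.48734745 -0.72676936 -1.15128849]
[[-0.0194, 0.0009, 0.3437], np.float64(1.487)]
```

{"method": "play_rows", "body": {
  "series": [
    [[-0.02,0.001,0.344],1.487,0.4],
    [[-0.02,0.001,0.344],1.487,0.4],
    [[-0.02,0.001,0.344],1.487,0.4],
    [[-0.02,0.001,0.344],1.487,0.4],
    [[-0.02,0.001,0.344],1.487,0.4],
    [[-0.02,0.001,0.344],1.487,0.4],
    [[-0.02,0.001,0.344],1.487,0.4],
    [[-0.02,0.001,0.344],1.487,0.4],
    [[-0.02,0.001,0.344],1.487,0.4],
    [[-0.02,0.001,0.344],1.487,0.4],
    [[-0.02,0.001,0.344],1.487,0.4],
    [[-0.02,0.001,0.344],1.487,0.4],
    [[-0.02,0.001,0.344],1.487,0.4],
    [[-0.02,0.001,0.344],1.487,0.4]
  ]
}}

```text
clock: 36.45
eef_pos: [550.3, 4.8, 197.8]
eef_rot: [-1.555, 0.001, -1.682]
wrist_force: [-0.4, 0.5, -0.2]
finger_gap: 56.1
```

```bash
python3 - <<'E'
from h import *
p,R,s=tool(); print(p,s['clock'])
snap('wrist','w12'); snap('top','top12'); snap('side','side12')
def comp(f,lo,hi,box,mn=4):
    im=np.load(f'pics/{f}.npz')['im']; m=cv2.inRange(cv2.cvtColor(im,cv2.COLOR_RGB2HSV),lo,hi); k=np.zeros_like(m); k[box[1]:box[3],box[0]:box[2]]=1
    n,l,st,c=cv2.connectedComponentsWithStats(m*k); return [(st[i].tolist(),c[i].round(1).tolist()) for i in range(1,n) if st[i,4]>=mn]
for f in('w9','w12'):
    q=w2px(f,[bed(0,20,69),bed(0,20,55)]); print(f,'pin proj up/down',q.round(1).tolist(),comp(f,(12,90,60),(28,255,255),(225,165,275,200)))
for f in('side9','side12'): print(f,comp(f,(10,110,60),(28,255,255),(230,195,258,220)))
b=blob('w12',(15,120,60),(35,255,255),(150,100,262,165),39); print('yel',b,inbed(b))
b=blob('w12',(100,60,50),(125,255,255),(272,128,312,158),39); print('blue',b,inbed(b))
reds('w12',(150,140,350,180))
for c in (262,270):
    d=np.load('pics/w12.npz')['im'].astype(float); col=d[90:210,c-1:c+2].mean(1); s_=col[:,2]-col[:,0]; h=s_.max()/2
    print([inbed(px2w('w12',(c,i+(h-s_[i])/(s_[i+1]-s_[i])+90),45))[1] for i in range(len(s_)-1) if (s_[i]-h)*(s_[i+1]-h)<0])
print('mallet head',blob('top12',(5,120,90),(18,255,255),(330,160,385,215),60),'handle',blob('top12',(8,60,90),(20,190,255),(330,195,385,245),44))
E
```

```text
[550.29586798   4.77766589 197.75228383] 36.45
w9 pin proj up/down [[251.7, 182.1], [251.7, 179.3]] [([243, 173, 17, 18, 244], [251.0, 181.4])]
w12 pin proj up/down [[251.8, 182.8], [251.7, 180.0]] [([243, 171, 17, 17, 229], [251.0, 179.3])]
side9 [([239, 206, 9, 12, 74], [243.0, 210.8])]
side12 [([239, 211, 9, 7, 49], [242.9, 213.9])]
yel [520.5, 50.7, 43.2, 32.1, 83.5] [-33.8  61.8]
blue [605.4, 41.8, 34.9, 33.4, 83.6] [51.6 62.5]
red [174, 161, 10, 5, 47] [-93.3  35.8]
red [318, 161, 10, 6, 47] [91.6 35.5]
[np.float64(104.6), np.float64(85.6), np.float64(37.5), np.float64(27.3), np.float64(12.9), np.float64(2.5)]
[np.float64(103.1), np.float64(85.6), np.float64(37.5), np.float64(2.5)]
mallet head [549.1, -346.7, 53.8, 46.4, 78.7] handle [463.8, -329.1, 122.0, 22.0, -11.6]
```

```bash
python3 -c "
from cell import manip
print(manip.sign_off(), manip.read_state()['clock'])"
```

```text
the job is handed in; nothing more can be done
the job is handed in; nothing more can be done
```

I finished the job and handed it in at about 36.6 s of the 210 s allowed. No verdict came back, so the results below rest on my own checks.

**What I did:**
- **Blocks:** only block1 (yellow leaf) and block4 (blue waves) were present. Both are in the bed, lino up, with their long sides running from jaw to jaw.
- **Jaw:** I cranked the handwheel about 5.0 turns, which brought the red pointers to the marks.
- **Pin and mallet:** I drove the brass pin down with the mallet only, then laid the mallet back on the pad. I did not go near the roller, tin or cup.

**What the last checks showed:**
- **Jaw gap:** the jaw edges measured about 48.1 mm apart. The same method reads each jaw about 1 mm too thin, so the true gap is about 47 mm. The turn count gives a travel of about 68.1 mm against the mark at 68.
- **Pin:** the pressing force rose from about 5 N to 24–28 N as it bottomed. The wrist image shows the drop expected for the full 14 mm.
- **Mallet:** its head centre is near (549, -347), inside the pad, with the handle straight.
- **Blocks:** yellow is at bed position (-34, 62), square to the jaws.

**What failed or is less certain:**
- **Blue block:** its last reading, (52, 62), is off sideways because my search box cut into it. Its position rests on the earlier picture, where it stood square at about x +35.
- **Picture limit:** I reached the 16-picture viewing limit, so the pin and the mallet's return were checked only by numbers from the images, not by eye.
- **Pointer and mark:** they overlap in the images, so I judged "level" from the gap and the turn count.

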